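# Snap the cover onto the tube rack

### The arm

A 6-joint arm with a two-finger parallel gripper is mounted at the origin on the work surface. World frame = base frame: x ahead of the robot, y to its left, z up, the work surface at z = 0. Lengths are in m, angles in rad, forces in N, time in s.
With the tool pointing down it reaches from about 0.375 to 0.9 m from the base axis. Payload 3.1 kg.
Tool frame: the origin (TCP) lies between the finger pads; the fingertips stand 19 mm ahead of it and the grasp point (between the pads) is the TCP; z points along the fingers, y is the direction in which the jaws open and shut (so a half turn about z gives the same grasp; the last joint's range is limited). The gripper opens to 87 mm and grips with 3 to 60 N. Pads are 19 mm wide; open, the fingers measure 117 mm over their backs; the gripper's body (75 mm by 190 mm) begins 51 mm behind the grasp point.
Start: joints at [1.133, 0.527, 1.433, -0, 1.181, -0.178], TCP at [0.16, 0.604, 0.242] pointing down, gripper open.
Joint ranges: [-3.08, 3.08], [-0.75, 2.2], [0.22, 2.44], [-1.43, 4.57], [0, 2.65], [-2.85, 2.85]. Speed limits (rad/s): [2.79, 2.79, 3.14, 3.14, 3.14, 3.14].

### API

Orientations are given as a rotation vector (axis times angle).
In Python, from bench import * gives the robot as it stands.
- The arm moves only by the tool apply_moves, never from a script. Its arguments are lists of equal length, an entry for each row: "claw": the gripper's target within -1 to 1 (fully open at 1, half-way at 0, shut at -1); "offset": the shift along the tool's x, y, z in m, a list of three; "twist": the turn, a rotation vector about the tool's x, y, z in degrees, a list of three. A call has 1 to 20 rows; each row shifts and turns the commanded pose from where the row before left it, along the tool's axes as they then stand; what a row does not reach is not made up. A row lasts 1/8 s, in which the tool goes at most 62.5 mm and 10.7 degrees, less where a joint would pass 70% of its speed; a pose out of reach is approached as far as the arm can. A call with a gripper value outside its range is refused whole. The fingers move at their own pace and stop on an object; "newtons" is the grip in N (left out, the last holds). Time passes only in rows, so rows that do not move let the fingers close. It gives the time, the measured TCP pose, the force and the opening at its end, in the units of the state.
- get_state(): the state, without advancing time (a new reading comes with each control period).
- camera(name): name is "scene" or "top" or "wrist"; returns (picture, depth): 384x512x3 uint8, red, green, blue; 384x512 float32, m along the optical axis (not along the pixel's ray), 0 where there is no reading.
- camera_model(name): a dict with "camera_matrix" (3x3 intrinsics, pixels), "k1" (the pictures are not rectified: a ray, as slopes to the right and down, at radius r is drawn at 1 + k1 r^2 times it, then the intrinsics apply), "cam_to_world" (4x4, takes a point from camera to world coordinates). Camera axes: x right, y up, looking along -z (the intrinsics and any distortion apply to the point x, -y, -z); pixel columns grow to the right and rows downward; lengths in m; the calibration is good to about 2 mm. A picture is of the moment at which its call begins: read the wrist's pose just before it. camera_model takes no time and is no camera call; for the wrist camera it gives the pose at the moment of the call.
- finish_job(): hands the job in, once; it reports no verdict.
The state is a dict: "time_s": time; "q": joint angles; "qvel": joint speeds; "effort": joint torques, N m; "eef_pos": TCP position; "tcp_rot": TCP orientation; "wrist_force": force on the tool from outside, world axes, zero at the start; "ft_torque": the same for the moment, N m; "width": opening from 0.0 (shut) to 1.0 (fully open).
Only numpy, scipy, OpenCV 4.12 (cv2) and the standard library are available. Lean on these libraries where they do the work, as an engineer would, in place of code of your own. Each camera call takes 0.05 s, during which the arm holds its last target.

### The job

Close the loaded tube rack: put its smoky cover on with the cut-off corner over the rack's cut-off corner, then press it down until it has clicked under the clips on all four sides and lies flush all round. Do not force it with more than about 35 N (3.5 kg): a side that has not clicked wants pressing nearer to its clip, not harder. Leave the other things on the bench where they are.

Things in the scene. Friction and masses are not known exactly. Their poses are not given: they have to be found in the camera images.
- rack: Grey tube rack (4 x 8 small capped tubes) with a springy upright clip at the middle of each of its four sides; body 70 (x) x 120 (y) mm, rim 42 mm above its origin. It is fixed on a flat metal cold block (104 x 156 mm) whose top stands 16 to 30 mm above the bench, differently each time. Origin: centre of the block's top; z up, long side along y.
- rack_rim (a point): Centre of the rack's rim plane, 42 mm above the rack's origin, same axes: the cover's origin lies here when it is home. Inside the rim four low walls round the tubes, 48 (x) x 102 (y) mm outside to outside, stand 13 mm above it, their top 4 mm leaning inward; they enter the cover's hollow crown (1 mm play each side) and centre it. The tubes end lower.
- rack_cut_corner (a point): Point at the rack's cut-off corner, on the rim plane, at x = +30, y = +56 mm of the rack: the middle of the cover's slanted corner edge lies here when it is on the right way round. A key post, 6 mm dia, its top 8 mm above the rim, stands just outside it at x = +34.5, y = +60.5 mm; the wrong way round, the cover cannot go down.
- rack_clip_front (a point): Top of the clip on the long side at x = -38 mm, 11 mm above the rim; 36 mm wide, with a sloping nose towards the rack. A cover laid on rests loosely on the four noses, about 8 mm above home. Pressed, the nose is pushed out and resists more and more, then the push falls off sharply as it snaps over the cover's rim; after that the rim meets the rack's rim hard.
- rack_clip_back (a point): Top of the like clip on the long side at x = +38 mm. Pressed near the middle of one side, on the crown's top, the cover gives way there at 8 to 20 N (a short side first is easiest); pressed on its centre it loads all four clips at once and needs 22 to 35 N.
- rack_clip_right (a point): Top of the clip on the short side at y = -64 mm, 30 mm wide, else the same. While one side is pressed the opposite one may rise by up to 10 mm if it has not yet clicked; a side may also stick half way, 2 to 4 mm high, not clicked.
- rack_clip_left (a point): Top of the clip on the short side at y = +64 mm, 30 mm wide, else the same. A clicked side stays down within 1 mm of home.
- cover: Loose cover of the rack, smoky blue-grey plastic, 60 to 130 g, right way up on the bench. Origin: centre of its underside; z up, long side along y. Flat rim 76 (x) x 128 (y) x 3 mm; on it a hollow raised crown 56 (x) x 110 (y) mm, upright walls, flat top 25 mm above the underside: grip it across the 56 mm. The rim's corner at +x +y is cut off by 16 mm at 45 degrees.
- cover_cut_corner (a point): Middle of the cover's slanted corner edge, on the underside, at x = +30, y = +56 mm of the cover.
- cover_top (a point): Centre of the flat top of the crown, 25 mm above the cover's origin; 67 mm above the rack's origin when the cover is home.
- cover_edge_front (a point): Middle of the cover's rim edge at x = -38 mm (long side), on its underside: level with the rack's rim when this edge is home.
- cover_edge_back (a point): Middle of the cover's rim edge at x = +38 mm (long side), on its underside: level with the rack's rim when this edge is home.
- cover_edge_right (a point): Middle of the cover's rim edge at y = -64 mm (short side), on its underside: level with the rack's rim when this edge is home.
- cover_edge_left (a point): Middle of the cover's rim edge at y = +64 mm (short side), on its underside: level with the rack's rim when this edge is home.
- bottle_short: Small black reagent bottle, 38 mm dia, 56 mm high, standing between rack and cover. Origin under its centre. Bystander.
- bottle_white: White bottle, 30 mm dia, 50 mm high. Origin under its centre. Bystander.
- bottle_tall_a: Black reagent bottle, 50 mm dia, 85 mm high. Origin under its centre. Bystander.
- bottle_tall_b: Black reagent bottle, 50 mm dia, 85 mm high. Origin under its centre. Bystander.
- beaker: Glass beaker, 72 mm dia, 92 mm high. Origin under its centre. Bystander.
- pipette: White hand pipette lying along its y axis, 290 mm long, 25 mm high. Origin under its middle. Bystander.
- box_lid: Lid of another box, same plastic as the cover, 72 x 98 x 20 mm, square corners, no rim: not the rack's cover. Origin under its centre. Bystander.
- well_plate: Pale well plate, 86 x 128 x 14 mm. Origin under its centre. Bystander.
Things that resemble listed ones, but are neither listed nor needed, are in the scene too. Leave any orange or yellow look-alike of the cover alone.

How it is judged:
By the outcome, as a careful person would: the job done as asked, in the order asked, and still so for the second after the job is handed in, with the robot touching nothing.
It also fails if it takes over 58 s, if anything falls off the work surface, if the arm or the gripper's body presses on something with over 40 N, if the wrist force passes 120 N, or if a joint passes its speed limit or range.

## Working session

There is one attempt and no reset: what is moved stays moved. The work goes in short steps, Python scripts to look and compute and a tool call to move; the robot and the scene stay as the last step left them, time stands still between calls to the robot, and variables do not carry over. Pictures are saved under pics/ and viewed, and the job is handed in when it is done.

Besides the shell and the picture viewer there is one more tool, called after "Emit:" by a JSON object that holds its "api" and its "payload", one argument or row to a line. apply_moves: Moves the arm, as the interface text tells. Its arguments: {"type":"object","properties":{"claw":{"type":"array"},"offset":{"type":"array"},"twist":{"type":"array"},"newtons":{"type":"number"}},"required":["claw","offset","twist"]}

```bash
mkdir -p pics; ls; cat > h.py <<'E'
from bench import *
import numpy as np, cv2, pickle
from scipy.spatial.transform import Rotation as R
def snap(name,tag):
    m=camera_model(name); p,d=camera(name)
    pickle.dump((m,p,d),open(f'pics/{tag}.pkl','wb'))
    cv2.imwrite(f'pics/{tag}.png',p[:,:,::-1]); return m,p,d
def load(tag): return pickle.load(open(f'pics/{tag}.pkl','rb'))
def cloud(m,d):
    K=np.array(m['camera_matrix'],float);k1=m['k1'];T=np.array(m['cam_to_world'])
    h,w=d.shape;u,v=np.meshgrid(np.arange(w),np.arange(h))
    pts=np.stack([u,v],-1).reshape(-1,1,2).astype(np.float64)
    n=cv2.undistortPoints(pts,K,np.array([k1,0,0,0.])).reshape(h,w,2)
    c=np.stack([n[...,0]*d,-n[...,1]*d,-d],-1)
    W=c@T[:3,:3].T+T[:3,3]; W[d<=0]=np.nan
    return W
def proj(m,P):
    K=np.array(m['camera_matrix'],float);T=np.linalg.inv(np.array(m['cam_to_world']))
    c=np.atleast_2d(P)@T[:3,:3].T+T[:3,3]; x=c[:,0]/-c[:,2];y=-c[:,1]/-c[:,2]
    f=1+m['k1']*(x*x+y*y); return np.stack([K[0,0]*x*f+K[0,2],K[1,1]*y*f+K[1,2]],-1)
def st():
    s=get_state(); print({k:np.round(v,4).tolist() for k,v in s.items()})
    return s
E
python3 - <<'E'
from h import *
st()
for n in ['scene','top']:
    m,p,d=snap(n,n+'0'); print(m)
E
```

```text
pics
{'time_s': 0.0, 'q': [1.1335, 0.5284, 1.4339, -0.0, 1.1814, -0.1785], 'qvel': [0.0013, 0.0015, 0.0003, 0.0001, 0.0008, 0.0013], 'effort': [-0.0013, -44.0045, -17.6591, 0.063, 0.0584, -0.0002], 'eef_pos': [0.1596, 0.6036, 0.2406], 'tcp_rot': [-0.4053, -3.1147, 0.0032], 'wrist_force': [-0.4421, -1.4526, -0.4994], 'ft_torque': [-0.0108, 0.0626, 0.0246], 'width': 1.0003}
{'camera_matrix': array([[447.41249521,   0.        , 252.26488788],
       [  0.        , 447.41249521, 200.56698131],
       [  0.        ,   0.        ,   1.        ]]), 'k1': 0.030573984101778813, 'cam_to_world': array([[-0.16795647, -0.52191874,  0.83629627,  1.42867626],
       [ 0.98561179, -0.10523494,  0.13226866,  0.06239713],
       [ 0.01897409,  0.84647885,  0.53208415,  0.6515072 ],
       [ 0.        ,  0.        ,  0.        ,  1.        ]])}
{'camera_matrix': array([[429.44938965,   0.        , 261.07116127],
       [  0.        , 429.44938965, 191.49300403],
       [  0.        ,   0.        ,   1.        ]]), 'k1': -0.126265862336645, 'cam_to_world': array([[-0.02152059,  0.99797421, -0.05986941,  0.46596498],
       [-0.99945823, -0.02296687, -0.02357481, -0.0649275 ],
       [-0.02490206,  0.05932963,  0.99792779,  1.18692016],
       [ 0.        ,  0.        ,  0.        ,  1.        ]])}
```

View pics/scene0.png

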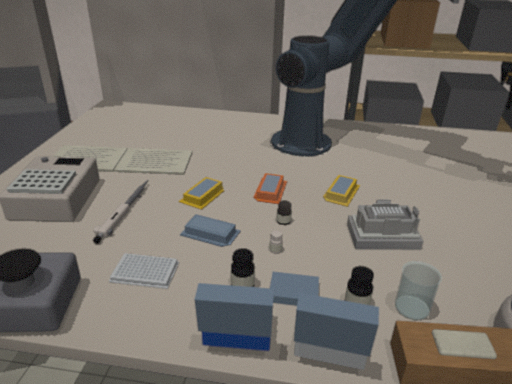

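View pics/top0.png

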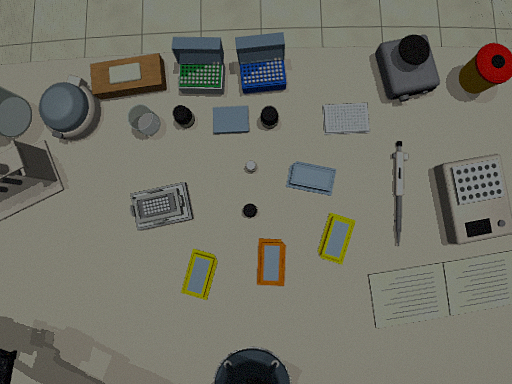

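The top view shows the rack at about (162,205) and the cover at about (311,178). The black short bottle is at (250,211), the white bottle at (251,167), and the box lid at (231,119). I'll zoom in next.

```bash
python3 - <<'E'
from h import *
m,p,d=load('top0'); W=cloud(m,d)
a=cv2.resize(p[170:240,120:205,::-1],None,fx=7,fy=7,interpolation=cv2.INTER_CUBIC)
b=cv2.resize(p[150:205,275:347,::-1],None,fx=7,fy=7,interpolation=cv2.INTER_CUBIC)
cv2.imwrite('pics/rackz.png',a);cv2.imwrite('pics/covz.png',b)
z=W[...,2]
print('bench',np.nanmedian(z[225:235,215:235]))
for nm,(r0,r1,c0,c1) in dict(cov=(150,205,275,347),rack=(170,240,120,205)).items():
    w=W[r0:r1,c0:c1]; zz=w[...,2]
    print(nm,np.histogram(zz[np.isfinite(zz)],bins=np.arange(-.01,.12,.004)))
for nm,(r0,r1,c0,c1),zr in [('covtop',(150,205,275,347),(.019,.032)),('covrim',(150,205,275,347),(.0015,.04)),('block',(170,240,120,205),(.012,.12)),('rackbody',(170,240,120,205),(.045,.12))]:
    w=W[r0:r1,c0:c1]; q=w[(w[...,2]>zr[0])&(w[...,2]<zr[1])]
    rc=cv2.minAreaRect((q[:,:2]*1000).astype(np.float32)); print(nm,len(q),rc,np.median(q[:,2]))
E
```

```text
bench -0.0012315837876173408
cov (array([  50, 1038, 1625,  379,   21,    4,    9,  175,  523,  114,    5,
          0,    0,    0,    0,    0,    0,    0,    0,    0,    0,    0,
          0,    0,    0,    0,    0,    0,    0,    0,    0,    0]), array([-0.01 , -0.006, -0.002,  0.002,  0.006,  0.01 ,  0.014,  0.018,
        0.022,  0.026,  0.03 ,  0.034,  0.038,  0.042,  0.046,  0.05 ,
        0.054,  0.058,  0.062,  0.066,  0.07 ,  0.074,  0.078,  0.082,
        0.086,  0.09 ,  0.094,  0.098,  0.102,  0.106,  0.11 ,  0.114,
        0.118]))
rack (array([  52, 1260, 2047,  341,   18,   11,   17,   40,  217,  154,  215,
        107,   20,   11,   17,   11,   26,  149,  337,  345,  215,  171,
        123,   23,    0,    0,    0,    0,    0,    0,    0,    0]), array([-0.01 , -0.006, -0.002,  0.002,  0.006,  0.01 ,  0.014,  0.018,
        0.022,  0.026,  0.03 ,  0.034,  0.038,  0.042,  0.046,  0.05 ,
        0.054,  0.058,  0.062,  0.066,  0.07 ,  0.074,  0.078,  0.082,
        0.086,  0.09 ,  0.094,  0.098,  0.102,  0.106,  0.11 ,  0.114,
        0.118]))
covtop 804 ((572.8243408203125, -175.4466094970703), (107.90208435058594, 56.78596496582031), 77.26567077636719) 0.023763258711827828
covrim 1347 ((574.40625, -175.14749145507812), (197.61341857910156, 150.24758911132812), 88.6611328125) 0.021555046665901578
block 2203 ((502.7745056152344, 239.15475463867188), (105.55553436279297, 158.06732177734375), 11.11412239074707) 0.06345475236672438
rackbody 1417 ((503.2705993652344, 240.22781372070312), (89.35276794433594, 141.5514678955078), 2.0510458946228027) 0.06774138634594462
```

View pics/rackz.png

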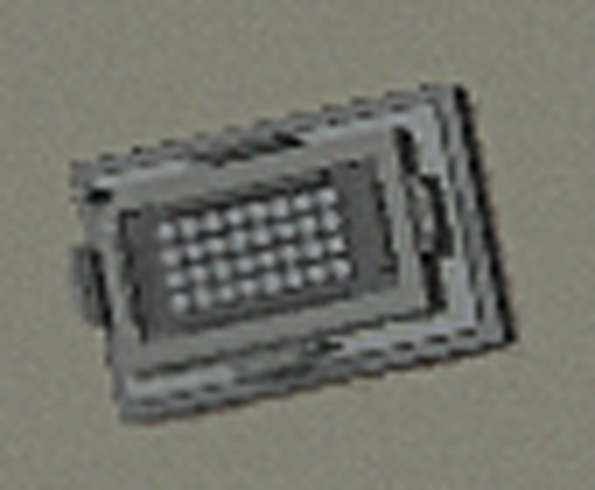

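View pics/covz.png

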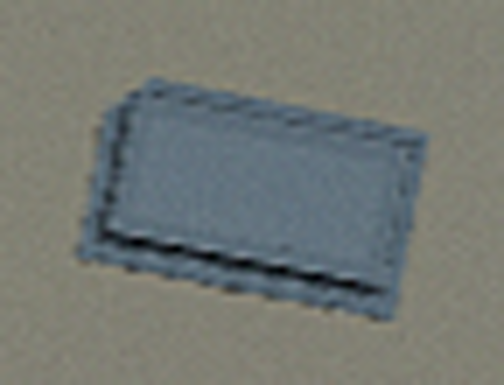

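```bash
cat >> h.py <<'E'
def plan(pos,yawdeg,yoff=0):
    """tool down with tool y axis along world direction yawdeg (deg from +x); print total twist & offset"""
    s=get_state(); R0=R.from_rotvec(s['tcp_rot']).as_matrix(); p0=np.array(s['eef_pos'])
    best=None
    for a in (yawdeg,yawdeg+180):
        a=np.radians(a); y=np.array([np.cos(a),np.sin(a),0]); z=np.array([0,0,-1.]); x=np.cross(y,z)
        Rt=np.stack([x,y,z],1); rv=R.from_matrix(R0.T@Rt).as_rotvec(degrees=True)
        dq=np.linalg.norm(rv)
        if best is None or dq<best[0]: best=(dq,rv,Rt)
    print('twist total',best[1].round(2),'q6',s['q'][5].round(3))
    d=np.array(pos)-p0
    print('offset in current tool',(R0.T@d).round(4),' after-twist tool',(best[2].T@d).round(4))
E
python3 - <<'E'
from h import *
s=get_state(); print(R.from_rotvec(s['tcp_rot']).as_matrix().round(3))
m=camera_model('wrist'); print(m)
T=m['cam_to_world'];R0=R.from_rotvec(s['tcp_rot']).as_matrix()
print('cam pos in tool',R0.T@(T[:3,3]-s['eef_pos']));print((R0.T@T[:3,:3]).round(3))
for y in (-13,): plan([.573,-.175,.2],y)
plan([.503,.24,.3],11)
E
```

```text
[[-0.967  0.256 -0.001]
 [ 0.256  0.967 -0.002]
 [ 0.    -0.002 -1.   ]]
{'camera_matrix': array([[300.08434942,   0.        , 256.0175501 ],
       [  0.        , 300.08434942, 195.10894195],
       [  0.        ,   0.        ,   1.        ]]), 'k1': 0.0047690184896112325, 'cam_to_world': array([[ 0.25385616, -0.93178817, -0.25947611,  0.08808848],
       [ 0.96724054,  0.2440882 ,  0.06976162,  0.62208388],
       [-0.001668  , -0.26868523,  0.96322659,  0.38410576],
       [ 0.        ,  0.        ,  0.        ,  1.        ]])}
cam pos in tool [ 0.07395997 -0.00074322 -0.14339395]
[[ 0.002  0.963  0.269]
 [ 1.    -0.002 -0.001]
 [-0.     0.269 -0.963]]
twist total [-1.000e-01  7.000e-02  8.817e+01] q6 -0.178
offset in current tool [-0.5989 -0.6468  0.0417]  after-twist tool [-0.6657  0.5779  0.0407]
twist total [-1.100e-01  4.000e-02  6.417e+01] q6 -0.178
offset in current tool [-0.4249 -0.2638 -0.059 ]  after-twist tool [-0.4225  0.2676 -0.0593]
```

Emit:
{"api": "apply_moves", "payload": {
  "claw": [1,1,1,1,1,1,1,1,1,1,1,1,1,1,1,1,1,1,1,1],
  "offset": [
    [-0.04,-0.0268,0],
    [-0.04,-0.0268,0],
    [-0.04,-0.0268,0],
    [-0.04,-0.0268,0],
    [-0.04,-0.0268,0],
    [-0.04,-0.0268,0],
    [-0.04,-0.0268,0],
    [-0.04,-0.0268,0],
    [-0.04,-0.0268,0],
    [-0.04,-0.0268,0],
    [-0.04,-0.0268,-0.01],
    [0,0,0],
    [0,0,0],
    [0,0,0],
    [0,0,0],
    [0,0,0],
    [0,0,0],
    [0,0,0],
    [0,0,0],
    [0,0,0]
  ],
  "twist": [
    [0,0,0],
    [0,0,0],
    [0,0,0],
    [0,0,0],
    [0,0,0],
    [0,0,0],
    [0,0,0],
    [0,0,0],
    [0,0,0],
    [0,0,0],
    [0,0,0],
    [0,0,8],
    [0,0,8],
    [0,0,8],
    [0,0,8],
    [0,0,8],
    [0,0,8],
    [0,0,8],
    [0,0,8],
    [0,0,0]
  ]
}}

```text
time_s: 2.6
eef_pos: [0.5095, 0.2065, 0.2512]
tcp_rot: [-1.992, -2.428, 0.001]
wrist_force: [-0.4, -0.3, -0.7]
width: 0.999
```

```bash
python3 - <<'E'
from h import *
st()
m,p,d=snap('wrist','w1')
cv2.imwrite('pics/w1z.png',cv2.resize(p[:,:,::-1],(800,600),interpolation=cv2.INTER_CUBIC))
E
```

```text
{'time_s': 2.6, 'q': [0.1818, 0.4149, 1.611, -0.0, 1.1166, -0.0148], 'qvel': [0.0003, 0.0014, -0.0013, -0.0008, 0.0003, -0.0392], 'effort': [-0.0006, -37.8267, -16.7698, 0.0759, 0.0328, 0.2393], 'eef_pos': [0.5095, 0.2065, 0.2512], 'tcp_rot': [-1.9923, -2.4283, 0.0011], 'wrist_force': [-0.3999, -0.314, -0.7385], 'ft_torque': [-0.072, 0.075, 0.0191], 'width': 0.9993}
```

View pics/w1z.png

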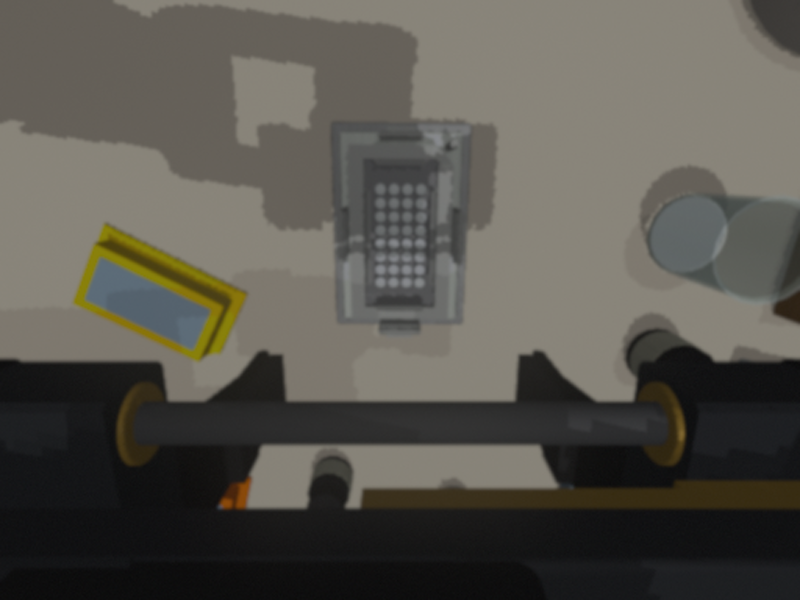

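```bash
python3 - <<'E'
from h import *
m,p,d=load('w1'); W=cloud(m,d); z=W[...,2]
print('bench',np.nanmedian(z[150:200,330:380]))
w=W[70:218,200:310]; zz=w[...,2]; h=np.histogram(zz[np.isfinite(zz)],bins=np.arange(-.01,.1,.003)); print(list(zip(h[1].round(3),h[0])))
for zr in [(.012,.12),(.045,.12),(.070,.079)]:
    q=w[(zz>zr[0])&(zz<zr[1])]; rc=cv2.minAreaRect((q[:,:2]*1000).astype(np.float32)); print(zr,len(q),rc,np.median(q[:,2]))
cv2.imwrite('pics/w1r.png',cv2.resize(p[70:220,200:310,::-1],None,fx=4,fy=4,interpolation=cv2.INTER_CUBIC))
v=np.clip((np.nan_to_num(w[...,2])+.005)/.1*255,0,255).astype(np.uint8)
cv2.imwrite('pics/w1d.png',cv2.applyColorMap(cv2.resize(v,None,fx=4,fy=4,interpolation=cv2.INTER_NEAREST),cv2.COLORMAP_JET))
E
```

```text
bench 0.0003183425847626542
[(np.float64(-0.01), np.int64(0)), (np.float64(-0.007), np.int64(0)), (np.float64(-0.004), np.int64(201)), (np.float64(-0.001), np.int64(4716)), (np.float64(0.002), np.int64(100)), (np.float64(0.005), np.int64(0)), (np.float64(0.008), np.int64(0)), (np.float64(0.011), np.int64(0)), (np.float64(0.014), np.int64(0)), (np.float64(0.017), np.int64(0)), (np.float64(0.02), np.int64(0)), (np.float64(0.023), np.int64(208)), (np.float64(0.026), np.int64(1309)), (np.float64(0.029), np.int64(7)), (np.float64(0.032), np.int64(666)), (np.float64(0.035), np.int64(648)), (np.float64(0.038), np.int64(29)), (np.float64(0.041), np.int64(21)), (np.float64(0.044), np.int64(15)), (np.float64(0.047), np.int64(5)), (np.float64(0.05), np.int64(5)), (np.float64(0.053), np.int64(9)), (np.float64(0.056), np.int64(26)), (np.float64(0.059), np.int64(40)), (np.float64(0.062), np.int64(2089)), (np.float64(0.065), np.int64(552)), (np.float64(0.068), np.int64(2534)), (np.float64(0.071), np.int64(234)), (np.float64(0.074), np.int64(1365)), (np.float64(0.077), np.int64(617)), (np.float64(0.08), np.int64(790)), (np.float64(0.083), np.int64(31)), (np.float64(0.086), np.int64(0)), (np.float64(0.089), np.int64(0)), (np.float64(0.092), np.int64(0)), (np.float64(0.095), np.int64(0))]
(0.012, 0.12) 11200 ((502.8251647949219, 237.30230712890625), (105.40591430664062, 155.04800415039062), 11.424103736877441) 0.06794926689226788
(0.045, 0.12) 8305 ((502.9056396484375, 237.243408203125), (88.90471649169922, 141.26148986816406), 9.748478889465332) 0.06926541434196132
(0.07, 0.079) 2213 ((502.537109375, 236.5620880126953), (88.1717758178711, 138.0978240966797), 0.9887925386428833) 0.07499066577644553
```

View pics/w1r.png

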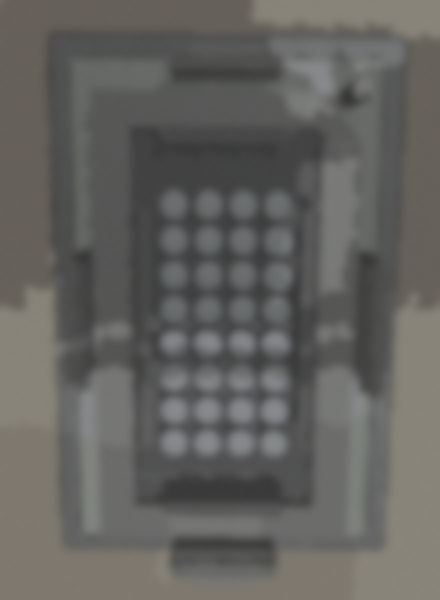

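View pics/w1d.png

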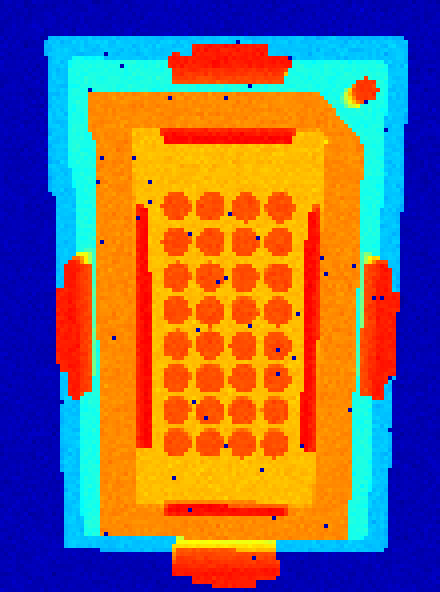

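```bash
cat > rackfit.py <<'E'
from h import *
def fit(m,d,c=(.503,.237),yaw=11.4,zr=(.0795,.090)):
    W=cloud(m,d); P=W.reshape(-1,3); P=P[np.isfinite(P[:,2])]
    c=np.array(c)
    for it in range(4):
        a=np.radians(yaw); ex=np.array([np.cos(a),np.sin(a)]); ey=np.array([-ex[1],ex[0]])
        q=P[:,:2]-c; u=np.stack([q@ex,q@ey],1)*1000
        s=(P[:,2]>zr[0])&(P[:,2]<zr[1])
        def med(b): 
            k=s&b; return u[k],P[k,2]
        L,_=med((u[:,0]<-17)&(u[:,0]>-28)&(abs(u[:,1])<45)); Rr,_=med((u[:,0]>17)&(u[:,0]<28)&(abs(u[:,1])<45))
        F,_=med((u[:,1]<-43)&(u[:,1]>-56)&(abs(u[:,0])<18)); B,_=med((u[:,1]>43)&(u[:,1]<56)&(abs(u[:,0])<18))
        cx=(L[:,0].mean()+Rr[:,0].mean())/2; cy=(F[:,1].mean()+B[:,1].mean())/2
        sl=[np.polyfit(g[:,1],g[:,0],1)[0] for g in (L,Rr)]
        print(len(L),len(Rr),len(F),len(B),'walls x',L[:,0].mean().round(2),Rr[:,0].mean().round(2),'y',F[:,1].mean().round(2),B[:,1].mean().round(2),'slopes',np.round(sl,4))
        c=c+(cx*ex+cy*ey)/1000; yaw=yaw-np.degrees(np.mean(sl))
    print('centre',c,'yaw',yaw)
    a=np.radians(yaw); ex=np.array([np.cos(a),np.sin(a)]); ey=np.array([-ex[1],ex[0]])
    u=np.stack([(P[:,:2]-c)@ex,(P[:,:2]-c)@ey],1)*1000
    rim=(abs(u[:,0])>26)&(abs(u[:,0])<34)&(abs(u[:,1])<52); print('rim z',np.median(P[rim&(P[:,2]>.06)&(P[:,2]<.075),2]))
    blk=(abs(u[:,0])<51)&(abs(u[:,0])>46)&(abs(u[:,1])>40)&(abs(u[:,1])<70); print('block z',np.median(P[blk,2]))
    k=(P[:,2]>.073)&(np.hypot(u[:,0]-34.5,u[:,1]-60.5)<7); print('post',u[k].mean(0),k.sum())
    k=(P[:,2]>.073)
    for nm,b in dict(front=(u[:,0]<-34)&(u[:,0]>-48)&(abs(u[:,1])<25),back=(u[:,0]>34)&(u[:,0]<48)&(abs(u[:,1])<25),right=(u[:,1]<-58)&(u[:,1]>-72)&(abs(u[:,0])<22),left=(u[:,1]>58)&(u[:,1]<72)&(abs(u[:,0])<22)).items():
        print(nm,u[k&b].mean(0).round(2),P[k&b,2].max().round(4))
    return c,yaw
if __name__=='__main__':
    m,p,d=load('w1'); fit(m,d)
E
python3 rackfit.py
```

```text
182 172 71 100 walls x -21.42 21.44 y -47.83 49.06 slopes [0.0049 0.0111]
182 172 71 100 walls x -21.43 21.43 y -48.45 48.44 slopes [-0.0031  0.0031]
182 172 71 100 walls x -21.43 21.43 y -48.45 48.45 slopes [-0.0031  0.0031]
182 172 71 100 walls x -21.43 21.43 y -48.45 48.45 slopes [-0.0031  0.0031]
centre [0.50288848 0.237595  ] yaw 10.942088910840061
rim z 0.0690687589529641
block z 0.027595426285367514
post [34.17471224 60.18710955] 30
front [-42.24  -6.72] 0.3509
back [41.92 -6.4 ] 0.3465
right [  0.07 -65.58] 0.0817
left [-0.13 65.64] 0.0823
```

```bash
python3 - <<'E'
from h import *
plan([.566,-.207,.2],-12.7)
E
```

```text
twist total [-4.000e-02  1.000e-02  2.401e+01] q6 -0.016
offset in current tool [-0.4166 -0.0257  0.0513]  after-twist tool [-0.391   0.146   0.0512]
```

Emit:
{"api": "apply_moves", "payload": {
  "claw": [1,1,1,1,1,1,1,1,1,1,1,1,1,1],
  "offset": [
    [-0.0417,-0.0026,0.005],
    [-0.0417,-0.0026,0.005],
    [-0.0417,-0.0026,0.005],
    [-0.0417,-0.0026,0.005],
    [-0.0417,-0.0026,0.005],
    [-0.0417,-0.0026,0.005],
    [-0.0417,-0.0026,0.005],
    [-0.0417,-0.0026,0.005],
    [-0.0417,-0.0026,0.005],
    [-0.0417,-0.0026,0.005],
    [0,0,0],
    [0,0,0],
    [0,0,0],
    [0,0,0]
  ],
  "twist": [
    [0,0,0],
    [0,0,0],
    [0,0,0],
    [0,0,0],
    [0,0,0],
    [0,0,0],
    [0,0,0],
    [0,0,0],
    [0,0,0],
    [0,0,0],
    [0,0,8],
    [0,0,8],
    [0,0,8],
    [0,0,0]
  ]
}}

```text
time_s: 4.4
eef_pos: [0.565, -0.2075, 0.2014]
tcp_rot: [-2.452, -1.963, 0.0]
wrist_force: [-0.5, 0.4, 0.0]
width: 1.0
```

```bash
cat > covfit.py <<'E'
from h import *
import sys
m,p,d=snap('wrist','w2') if len(sys.argv)>1 else load('w2')
st(); W=cloud(m,d)
cv2.imwrite('pics/w2z.png',cv2.resize(p[:,:,::-1],(800,600),interpolation=cv2.INTER_CUBIC))
P=W.reshape(-1,3); near=np.hypot(P[:,0]-.573,P[:,1]+.175)<.09
for zr in [(.0185,.03),(.0016,.03)]:
    q=P[near&(P[:,2]>zr[0])&(P[:,2]<zr[1])]; print(len(q),cv2.minAreaRect((q[:,:2]*1000).astype(np.float32)),np.median(q[:,2]))
print('bench',np.nanmedian(P[np.hypot(P[:,0]-.573,P[:,1]+.175)<.14][:,2]))
v=np.clip((np.nan_to_num(W[...,2])+.005)/.04*255,0,255).astype(np.uint8)
cv2.imwrite('pics/w2d.png',cv2.applyColorMap(v,cv2.COLORMAP_JET))
E
python3 covfit.py 1
```

```text
{'time_s': 4.45, 'q': [-0.5374, 0.5438, 1.5325, -0.0001, 1.0657, -0.3172], 'qvel': [0.0018, -0.0007, 0.0005, -0.0005, 0.0005, 0.0047], 'effort': [-0.0498, -42.9392, -15.9406, 0.0537, 0.0576, 0.0495], 'eef_pos': [0.565, -0.2075, 0.2014], 'tcp_rot': [-2.4518, -1.9636, 0.0003], 'wrist_force': [-0.3433, 0.0261, 0.4689], 'ft_torque': [-0.1163, 0.0927, 0.0415], 'width': 1.0043}
5409 ((572.126708984375, -177.6645050048828), (108.54617309570312, 56.138526916503906), 77.49669647216797) 0.025538885592584493
8098 ((573.9215698242188, -175.66921997070312), (177.52047729492188, 177.44732666015625), 4.969520568847656) 0.025040448039289537
bench 0.2649177281367846
```

View pics/w2z.png

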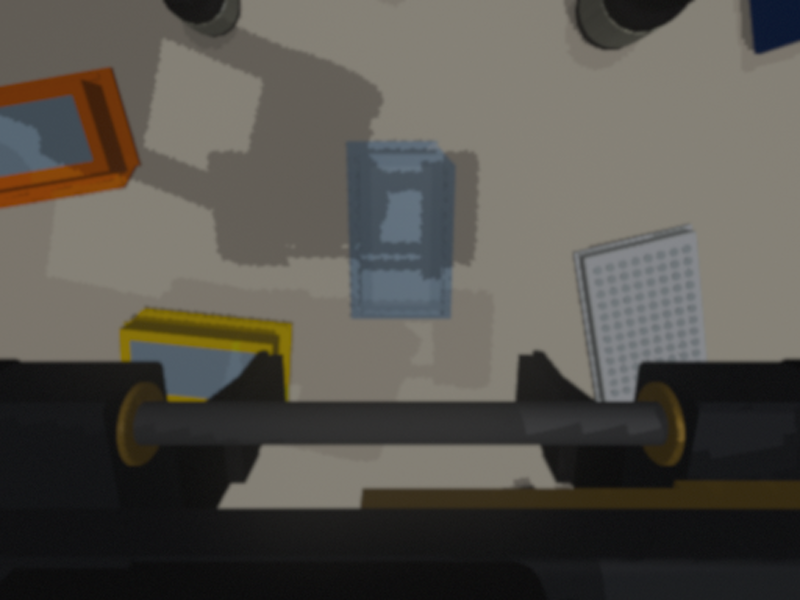

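View pics/w2d.png

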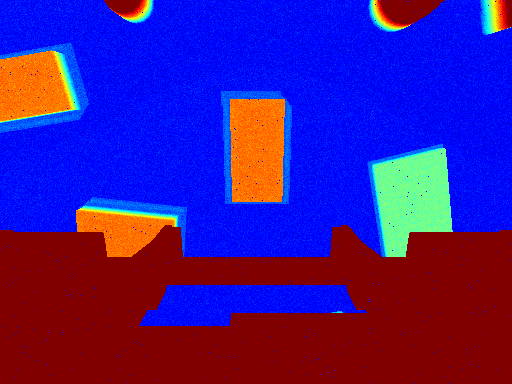

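```bash
python3 - <<'E'
from h import *
m,p,d=load('w2'); W=cloud(m,d); P=W.reshape(-1,3)
c=np.array([.5721,-.1777]); yaw=-12.5
for it in range(4):
    a=np.radians(yaw); ex=np.array([np.cos(a),np.sin(a)]); ey=np.array([-ex[1],ex[0]])
    q=P[:,:2]-c; u=np.stack([q@ex,q@ey],1)*1000
    k=(P[:,2]>.021)&(P[:,2]<.03)&(abs(u[:,0])<36)&(abs(u[:,1])<63); t=u[k]
    ys=np.arange(-45,46,5); lo=[];hi=[]
    for y in ys:
        s=t[abs(t[:,1]-y)<2.5,0]; lo.append(s.min());hi.append(s.max())
    xs=np.arange(-20,21,5);l2=[];h2=[]
    for x in xs:
        s=t[abs(t[:,0]-x)<2.5,1]; l2.append(s.min());h2.append(s.max())
    sl=(np.polyfit(ys,lo,1)[0]+np.polyfit(ys,hi,1)[0])/2
    cx=(np.mean(lo)+np.mean(hi))/2; cy=(np.mean(l2)+np.mean(h2))/2
    print(np.mean(lo),np.mean(hi),np.mean(l2),np.mean(h2),sl, t.mean(0))
    c=c+(cx*ex+cy*ey)/1000; yaw-=np.degrees(sl)
print(c,yaw)
plan([*c,.10],yaw)
plan([*c,.030],yaw)
E
```

```text
-27.531427443673063 27.61983428534477 -54.050345872326005 54.25763087928795 -0.0013062792727839257 [0.03509404 2.77891718]
-27.571904283645555 27.618002706525473 -54.154560782162264 54.15348226698591 0.0011069558885419399 [-0.00561472  2.67528429]
-27.594531937315036 27.595559762715336 -54.15356795006708 54.15435509947011 1.7092748703025377e-06 [-0.03162593  2.67579018]
-27.59504524666762 27.595046760692245 -54.15396077396164 54.153962754383514 2.887005000839181e-09 [-0.03214442  2.67539655]
[ 0.57218857 -0.17761359] -12.488677710973969
twist total [-0.02 -0.   -0.13] q6 -0.317
offset in current tool [0.0307 0.0005 0.1014]  after-twist tool [0.0307 0.0006 0.1014]
twist total [-0.02 -0.   -0.13] q6 -0.317
offset in current tool [0.0307 0.0006 0.1714]  after-twist tool [0.0307 0.0006 0.1714]
```

Emit:
{"api": "apply_moves", "payload": {
  "claw": [1,1,1,1,1,1,1,1,-1,-1,-1,-1,-1,-1,-1,-1],
  "newtons": 15,
  "offset": [
    [0.0307,0.0006,0],
    [0,0,0.035],
    [0,0,0.035],
    [0,0,0.035],
    [0,0,0.035],
    [0,0,0.0214],
    [0,0,0.01],
    [0,0,0],
    [0,0,0],
    [0,0,0],
    [0,0,0],
    [0,0,0],
    [0,0,0],
    [0,0,0],
    [0,0,0],
    [0,0,0]
  ],
  "twist": [
    [0,0,0],
    [0,0,0],
    [0,0,0],
    [0,0,0],
    [0,0,0],
    [0,0,0],
    [0,0,0],
    [0,0,0],
    [0,0,0],
    [0,0,0],
    [0,0,0],
    [0,0,0],
    [0,0,0],
    [0,0,0],
    [0,0,0],
    [0,0,0]
  ]
}}

```text
time_s: 6.45
eef_pos: [0.5726, -0.1778, 0.0306]
tcp_rot: [2.455, 1.959, 0.0]
wrist_force: [-0.7, -0.1, 5.3]
width: 0.641
```

```bash
python3 - <<'E'
from h import *
st()
E
```

```text
{'time_s': 6.45, 'q': [-0.4873, 0.7913, 1.6347, -0.0001, 0.7153, -0.2634], 'qvel': [-0.0001, 0.0009, -0.0001, 0.0011, -0.0006, 0.0001], 'effort': [-0.0474, -43.6976, -9.2376, 0.0797, -0.2578, 0.0135], 'eef_pos': [0.5726, -0.1778, 0.0306], 'tcp_rot': [2.4554, 1.9592, 0.0001], 'wrist_force': [-0.732, -0.1067, 5.3312], 'ft_torque': [-0.0878, 0.2654, -0.0101], 'width': 0.6415}
```

Emit:
{"api": "apply_moves", "payload": {
  "claw": [-1,-1,-1,-1,-1,-1,-1],
  "offset": [
    [0,0,-0.01],
    [0,0,-0.02],
    [0,0,-0.03],
    [0,0,-0.03],
    [0,0,-0.04],
    [0,0,0],
    [0,0,0]
  ],
  "twist": [
    [0,0,0],
    [0,0,0],
    [0,0,0],
    [0,0,0],
    [0,0,0],
    [0,0,0],
    [0,0,0]
  ]
}}

```text
time_s: 7.32
eef_pos: [0.5718, -0.1774, 0.1596]
tcp_rot: [-2.455, -1.959, 0.001]
wrist_force: [-0.5, 0.1, -1.7]
width: 0.642
```

```bash
python3 - <<'E'
from h import *
st()
m,p,d=snap('wrist','w3')
plan([.5029,.2376,.16],10.95)
E
```

```text
{'time_s': 7.325, 'q': [-0.4873, 0.595, 1.5748, -0.0, 0.9732, -0.2634], 'qvel': [-0.0008, 0.0221, 0.0152, -0.0, 0.0024, 0.0014], 'effort': [0.0009, -45.433, -15.2637, 0.057, 0.0015, 0.0013], 'eef_pos': [0.5718, -0.1774, 0.1596], 'tcp_rot': [-2.4547, -1.9587, 0.0009], 'wrist_force': [-0.5415, 0.14, -1.7484], 'ft_torque': [-0.0701, 0.1108, -0.0451], 'width': 0.6418}
twist total [ -0.15  -0.07 -23.78] q6 -0.263
offset in current tool [ 3.892e-01 -1.590e-01 -3.000e-04]  after-twist tool [ 0.4203  0.0115 -0.001 ]
```

View pics/w3.png

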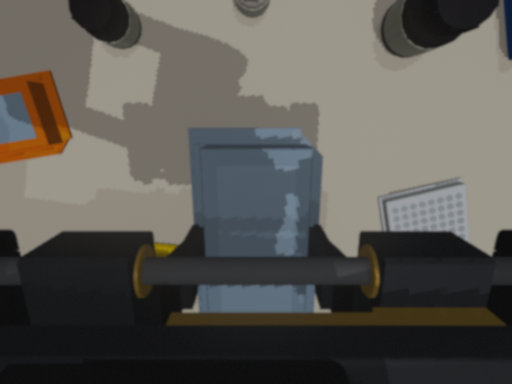

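The cover is held, with its cut corner at the upper right (316,150). Next I carry it over the rack.

Emit:
{"api": "apply_moves", "payload": {
  "claw": [-1,-1,-1,-1,-1,-1,-1,-1,-1,-1,-1,-1,-1,-1,-1,-1],
  "offset": [
    [0.02,-0.0079,0],
    [0.0389,-0.0159,0],
    [0.0389,-0.0159,0],
    [0.0389,-0.0159,0],
    [0.0389,-0.0159,0],
    [0.0389,-0.0159,0],
    [0.0389,-0.0159,0],
    [0.0389,-0.0159,0],
    [0.0389,-0.0159,0],
    [0.0389,-0.0159,0],
    [0.0191,-0.008,0],
    [0,0,0],
    [0,0,0],
    [0,0,0],
    [0,0,0],
    [0,0,0]
  ],
  "twist": [
    [0,0,0],
    [0,0,0],
    [0,0,0],
    [0,0,0],
    [0,0,0],
    [0,0,0],
    [0,0,0],
    [0,0,0],
    [0,0,0],
    [0,0,0],
    [0,0,0],
    [0,0,-7.93],
    [0,0,-7.93],
    [0,0,-7.92],
    [0,0,0],
    [0,0,0]
  ]
}}

```text
time_s: 9.38
eef_pos: [0.5029, 0.2374, 0.1596]
tcp_rot: [-2.0, -2.421, 0.002]
wrist_force: [0.3, 0.1, -0.8]
width: 0.645
```

```bash
python3 - <<'E'
from h import *
s=st()
m,p,d=snap('wrist','w4')
plan([.5029,.2376,.13],10.95)
W=cloud(m,d);P=W.reshape(-1,3);q=P[:,:2]-np.array(s['eef_pos'])[:2]
Rm=R.from_rotvec(s['tcp_rot']).as_matrix(); u=(P-s['eef_pos'])@Rm*1000
k=(abs(u[:,1])<25)&(u[:,0]>12)&(u[:,0]<60)&(abs(u[:,2]-5)<12)
A=np.c_[u[k][:,:2],np.ones(k.sum())]; r=np.linalg.lstsq(A,u[k][:,2],rcond=None)[0]; print('plane',r,k.sum())
k=(abs(u[:,1])<26)&(abs(u[:,2]-r[2])<4)&(u[:,0]>12)&(u[:,0]<70); print('far end',[u[k&(abs(u[:,1]-y)<3),0].max() for y in (-20,-10,0,10,20)])
k=(abs(u[:,1])<36)&(abs(u[:,2]-r[2])<4)&(u[:,0]>20); print([(u[k&(abs(u[:,0]-x)<2.5),1].min(),u[k&(abs(u[:,0]-x)<2.5),1].max()) for x in (25,35,45,50)])
E
```

```text
{'time_s': 9.375, 'q': [0.24, 0.5472, 1.6836, 0.0002, 0.9123, 0.0502], 'qvel': [-0.0066, -0.0007, -0.0055, 0.0, -0.0013, -0.0089], 'effort': [0.0765, -40.997, -13.4714, 0.0672, 0.0458, 0.006], 'eef_pos': [0.5029, 0.2374, 0.1596], 'tcp_rot': [-2.0004, -2.421, 0.0018], 'wrist_force': [0.3276, 0.1074, -0.8052], 'ft_torque': [-0.0922, 0.0714, -0.0578], 'width': 0.6452}
twist total [-0.06 -0.01 -0.07] q6 0.05
offset in current tool [ 0.0003 -0.0002  0.0298]  after-twist tool [ 0.0003 -0.0002  0.0298]
plane [2.43450587e-02 1.27867821e-03 4.38437445e+00] 8211
far end [np.float64(55.50266414751122), np.float64(55.430838600720584), np.float64(55.447999637921946), np.float64(55.443467014820165), np.float64(55.47172166888336)]
[(np.float64(-28.27408630683475), np.float64(27.828853538973764)), (np.float64(-28.287313353171992), np.float64(27.81211339087701)), (np.float64(-28.30663382410886), np.float64(27.783330438378602)), (np.float64(-28.187974433783406), np.float64(27.638862596072833))]
```

View pics/w4.png

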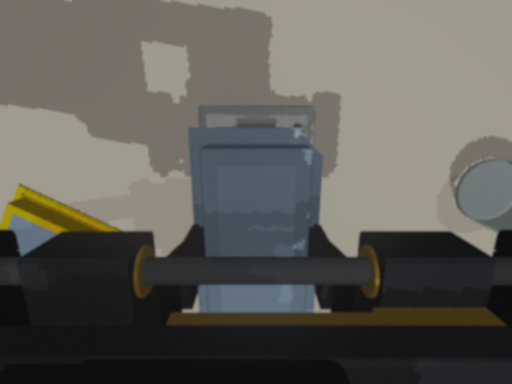

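Emit:
{"api": "apply_moves", "payload": {
  "claw": [-1,-1,-1,-1,-1,-1,-1,-1,-1,-1],
  "offset": [
    [0,0,0.015],
    [0,0,0.015],
    [0,0,0.01],
    [0,0,0.004],
    [0,0,0],
    [0,0,0.002],
    [0,0,0.002],
    [0,0,0.002],
    [0,0,0.001],
    [0,0,0]
  ],
  "twist": [
    [0,0,0],
    [0,0,0],
    [0,0,0],
    [0,0,0],
    [0,0,0],
    [0,0,0],
    [0,0,0],
    [0,0,0],
    [0,0,0],
    [0,0,0]
  ]
}}

```text
time_s: 10.68
eef_pos: [0.5038, 0.237, 0.1091]
tcp_rot: [-1.999, -2.423, 0.0]
wrist_force: [-0.3, -1.0, -0.8]
width: 0.642
```

```bash
python3 - <<'E'
from h import *
s=st()
E
```

```text
{'time_s': 10.675, 'q': [0.239, 0.6264, 1.7167, -0.0, 0.7987, 0.0479], 'qvel': [-0.0, -0.003, -0.0016, 0.0009, 0.0017, -0.0009], 'effort': [-0.0036, -42.2991, -11.3434, 0.0562, 0.0299, 0.0], 'eef_pos': [0.5038, 0.237, 0.1091], 'tcp_rot': [-1.9993, -2.4232, 0.0002], 'wrist_force': [-0.2984, -0.9936, -0.8491], 'ft_torque': [-0.0359, 0.074, -0.0268], 'width': 0.6417}
```

Emit:
{"api": "apply_moves", "payload": {
  "claw": [-1,-1,-1,-1],
  "offset": [
    [0,0,0.001],
    [0,0,0.001],
    [0,0,0.001],
    [0,0,0]
  ],
  "twist": [
    [0,0,0],
    [0,0,0],
    [0,0,0],
    [0,0,0]
  ]
}}

```text
time_s: 11.18
eef_pos: [0.5037, 0.2371, 0.1067]
tcp_rot: [-1.999, -2.423, -0.0]
wrist_force: [-3.0, -0.0, 3.8]
width: 0.644
```

```bash
python3 - <<'E'
from h import *
s=st()
m,p,d=snap('scene','s5')
cv2.imwrite('pics/s5z.png',cv2.resize(p[170:270,310:450,::-1],None,fx=5,fy=5,interpolation=cv2.INTER_CUBIC))
E
```

```text
{'time_s': 11.175, 'q': [0.2392, 0.6302, 1.7183, 0.0002, 0.7932, 0.0479], 'qvel': [-0.0001, -0.0008, -0.0004, -0.001, -0.0006, -0.0036], 'effort': [-0.5506, -39.5282, -11.3522, -0.0428, -0.4926, -0.0136], 'eef_pos': [0.5037, 0.2371, 0.1067], 'tcp_rot': [-1.9992, -2.4232, -0.0001], 'wrist_force': [-3.0299, -0.0357, 3.7802], 'ft_torque': [-0.148, 0.3098, -0.0], 'width': 0.6441}
```

View pics/s5z.png

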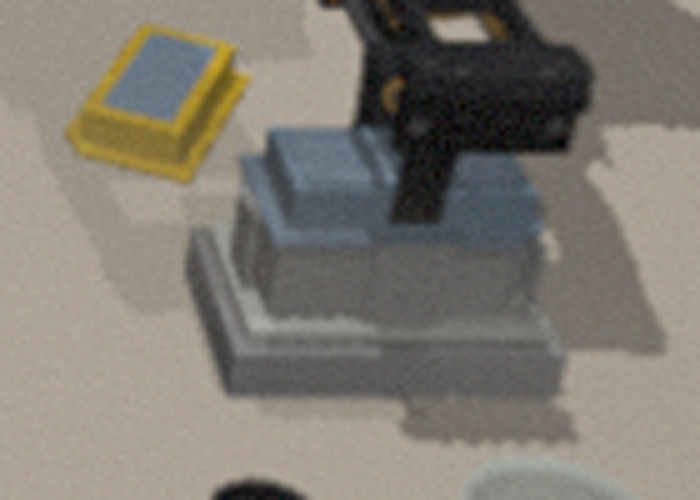

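Emit:
{"api": "apply_moves", "payload": {
  "claw": [0.5,1,1,1,1,1,1,1,1,1],
  "offset": [
    [0,0,0],
    [0,0,0],
    [0,0,0],
    [0,0,0],
    [0,0,-0.01],
    [0,0,-0.02],
    [0,0,-0.03],
    [0,0,-0.04],
    [-0.033,0,-0.04],
    [0,0,0]
  ],
  "twist": [
    [0,0,0],
    [0,0,0],
    [0,0,0],
    [0,0,0],
    [0,0,0],
    [0,0,0],
    [0,0,0],
    [0,0,0],
    [0,0,0],
    [0,0,0]
  ]
}}

```text
time_s: 12.48
eef_pos: [0.5128, 0.2038, 0.2502]
tcp_rot: [1.998, 2.417, 0.01]
wrist_force: [-0.2, -0.0, 0.1]
width: 1.0
```

```bash
cat > chk.py <<'E'
from h import *
import sys
tag=sys.argv[1]
s=st(); m,p,d=snap('wrist',tag)
W=cloud(m,d);P=W.reshape(-1,3); c=np.array([.5029,.2376]); a=np.radians(10.95); ex=np.array([np.cos(a),np.sin(a)]); ey=np.array([-ex[1],ex[0]])
u=np.c_[(P[:,:2]-c)@ex*1000,(P[:,:2]-c)@ey*1000,P[:,2]*1000]
k=(abs(u[:,0])<26)&(abs(u[:,1])<52)&(u[:,2]>85)&(u[:,2]<115)
r=np.linalg.lstsq(np.c_[u[k][:,:2],np.ones(k.sum())],u[k][:,2],rcond=None)[0]
print('top plane dz/dx,dz/dy,z0',r.round(4),k.sum(),'home z0 ~94.1')
for nm,x,y in [('front',-38,0),('back',38,0),('right',0,-64),('left',0,64)]: print(nm,'above home',(r[0]*x+r[1]*y+r[2]-94.1).round(2))
k2=(u[:,2]>r[2]-4)&(u[:,2]<r[2]+6)&(abs(u[:,0])<40)&(abs(u[:,1])<70)
t=u[k2]
if len(t)>100: print('extent',cv2.minAreaRect(t[:,:2].astype(np.float32)))
cv2.imwrite(f'pics/{tag}z.png',cv2.resize(p[60:230,190:320,::-1],None,fx=4,fy=4,interpolation=cv2.INTER_CUBIC))
v=np.clip((np.nan_to_num(W[...,2])-.02)/.09*255,0,255).astype(np.uint8)[60:230,190:320]
cv2.imwrite(f'pics/{tag}d.png',cv2.applyColorMap(cv2.resize(v,None,fx=4,fy=4,interpolation=cv2.INTER_NEAREST),cv2.COLORMAP_JET))
E
python3 chk.py w6
```

```text
{'time_s': 12.475, 'q': [0.176, 0.4152, 1.6138, -0.0004, 1.1037, -0.0129], 'qvel': [0.026, 0.0532, 0.06, 0.025, -0.0184, 0.0163], 'effort': [-0.4844, -38.7862, -17.0331, -0.0754, 0.1559, -0.0873], 'eef_pos': [0.5128, 0.2038, 0.2502], 'tcp_rot': [1.9979, 2.4165, 0.0103], 'wrist_force': [-0.1905, -0.0293, 0.0797], 'ft_torque': [-0.1046, -0.0063, 0.0129], 'width': 0.9998}
top plane dz/dx,dz/dy,z0 [ 8.300000e-03 -4.800000e-03  1.021366e+02] 5771 home z0 ~94.1
front above home 7.72
back above home 8.35
right above home 8.34
left above home 7.73
extent ((-0.06802749633789062, -0.5919609069824219), (56.3460693359375, 109.93012237548828), 0.3138640820980072)
```

View pics/w6z.png

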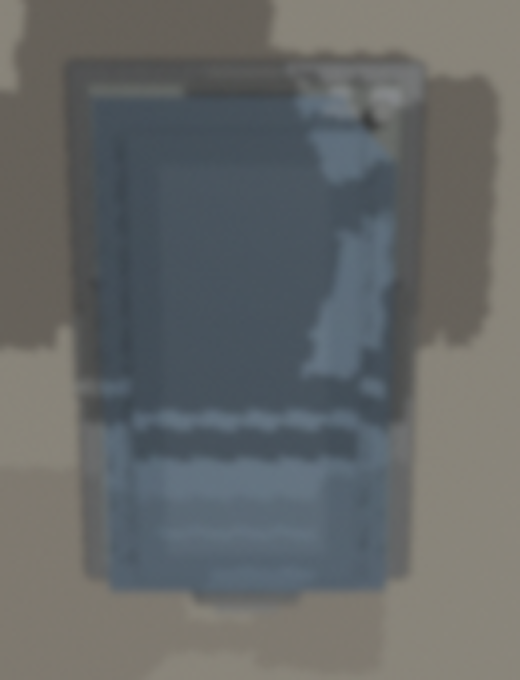

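View pics/w6d.png

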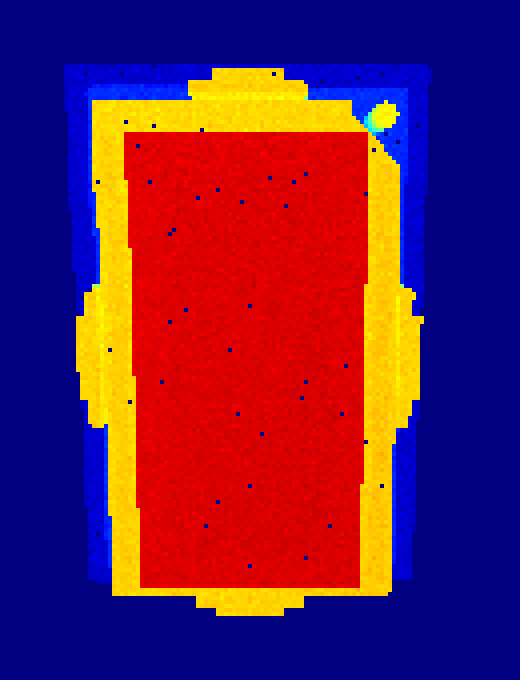

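```bash
python3 - <<'E'
from h import *
plan([.5116,.1924,.125],10.95); st()
E
```

```text
twist total [ 0.24 -0.01 -0.09] q6 -0.013
offset in current tool [-0.0118 -0.0022  0.1231]  after-twist tool [-0.0118 -0.0018  0.1231]
{'time_s': 12.525, 'q': [0.177, 0.4175, 1.6165, 0.0003, 1.1034, -0.0126], 'qvel': [0.0183, 0.0398, 0.0461, 0.0071, -0.0011, 0.0003], 'effort': [-0.4922, -39.1295, -17.4856, 0.0005, -0.0103, -0.0203], 'eef_pos': [0.5111, 0.2043, 0.2481], 'tcp_rot': [1.9997, 2.4197, 0.0053], 'wrist_force': [-0.5819, -0.0688, 0.2786], 'ft_torque': [-0.0424, -0.0031, 0.025], 'width': 0.9995}
```

Emit:
{"api": "apply_moves", "payload": {
  "claw": [-1,-1,-1,-1,-1,-1,-1,-1,-1,-1,-1],
  "newtons": 40,
  "offset": [
    [-0.0125,0,0],
    [0,0,0.01],
    [0,0,0.02],
    [0,0,0.02],
    [0,0,0.02],
    [0,0,0.02],
    [0,0,0.02],
    [0,0,0.008],
    [0,0,0],
    [0,0,0],
    [0,0,0]
  ],
  "twist": [
    [0,0,0],
    [0,0,0],
    [0,0,0],
    [0,0,0],
    [0,0,0],
    [0,0,0],
    [0,0,0],
    [0,0,0],
    [0,0,0],
    [0,0,0],
    [0,0,0]
  ]
}}

```text
time_s: 13.9
eef_pos: [0.513, 0.1925, 0.1289]
tcp_rot: [1.999, 2.423, 0.002]
wrist_force: [-0.6, 0.5, -0.8]
width: 0.008
```

```bash
python3 - <<'E'
from h import *
plan([.5116,.1924,.123],10.95); st()
E
```

```text
twist total [0.09 0.   0.  ] q6 -0.036
offset in current tool [ 0.0002 -0.0014  0.0059]  after-twist tool [ 0.0002 -0.0014  0.0059]
{'time_s': 13.9, 'q': [0.155, 0.5853, 1.7285, 0.0, 0.8263, -0.0362], 'qvel': [0.0013, -0.0012, 0.0027, 0.0008, -0.0015, -0.0014], 'effort': [0.0017, -40.3564, -11.6651, 0.0555, 0.0381, 0.0001], 'eef_pos': [0.513, 0.1925, 0.1289], 'tcp_rot': [1.9986, 2.4225, 0.0019], 'wrist_force': [-0.5886, 0.5387, -0.7633], 'ft_torque': [-0.0925, -0.0345, 0.0179], 'width': 0.0083}
```

Emit:
{"api": "apply_moves", "payload": {
  "claw": [-1,-1,-1,-1],
  "offset": [
    [0,-0.0014,0.005],
    [0,0,0.003],
    [0,0,0.001],
    [0,0,0]
  ],
  "twist": [
    [0,0,0],
    [0,0,0],
    [0,0,0],
    [0,0,0]
  ]
}}

```text
time_s: 14.4
eef_pos: [0.5111, 0.1922, 0.1196]
tcp_rot: [-1.999, -2.423, -0.0]
wrist_force: [-1.9, -0.2, 4.3]
width: 0.003
```

Emit:
{"api": "apply_moves", "payload": {
  "claw": [-1,-1,-1],
  "offset": [
    [0,0,0.001],
    [0,0,0.001],
    [0,0,0]
  ],
  "twist": [
    [0,0,0],
    [0,0,0],
    [0,0,0]
  ]
}}

```text
time_s: 14.78
eef_pos: [0.5114, 0.1916, 0.1179]
tcp_rot: [1.998, 2.423, -0.0]
wrist_force: [-1.9, -1.7, 6.0]
width: 0.003
```

Emit:
{"api": "apply_moves", "payload": {
  "claw": [-1,-1,-1],
  "offset": [
    [0,0,0.001],
    [0,0,0.001],
    [0,0,0]
  ],
  "twist": [
    [0,0,0],
    [0,0,0],
    [0,0,0]
  ]
}}

```text
time_s: 15.15
eef_pos: [0.5112, 0.1913, 0.1159]
tcp_rot: [1.998, 2.423, -0.002]
wrist_force: [-2.1, -3.6, 7.2]
width: 0.005
```

Emit:
{"api": "apply_moves", "payload": {
  "claw": [-1,-1],
  "offset": [
    [0,0,0.001],
    [0,0,0]
  ],
  "twist": [
    [0,0,0],
    [0,0,0]
  ]
}}

```text
time_s: 15.4
eef_pos: [0.5114, 0.1913, 0.1154]
tcp_rot: [1.998, 2.423, -0.001]
wrist_force: [-2.1, -2.9, 11.5]
width: 0.004
```

Emit:
{"api": "apply_moves", "payload": {
  "claw": [-1,-1],
  "offset": [
    [0,0,0.001],
    [0,0,0]
  ],
  "twist": [
    [0,0,0],
    [0,0,0]
  ]
}}

```text
time_s: 15.65
eef_pos: [0.5116, 0.1917, 0.1143]
tcp_rot: [1.998, 2.423, 0.001]
wrist_force: [-1.1, -1.7, 9.1]
width: 0.006
```

Emit:
{"api": "apply_moves", "payload": {
  "claw": [-1,-1],
  "offset": [
    [0,0,0.001],
    [0,0,0]
  ],
  "twist": [
    [0,0,0],
    [0,0,0]
  ]
}}

```text
time_s: 15.9
eef_pos: [0.5116, 0.1917, 0.1141]
tcp_rot: [1.998, 2.423, 0.001]
wrist_force: [-3.4, -2.0, 15.1]
width: 0.011
```

Emit:
{"api": "apply_moves", "payload": {
  "claw": [-1,-1],
  "offset": [
    [0,0,0.001],
    [0,0,0]
  ],
  "twist": [
    [0,0,0],
    [0,0,0]
  ]
}}

```text
time_s: 16.15
eef_pos: [0.5116, 0.1917, 0.114]
tcp_rot: [1.997, 2.422, 0.001]
wrist_force: [-4.7, -3.0, 20.9]
width: 0.002
```

Emit:
{"api": "apply_moves", "payload": {
  "claw": [-1,-1,-1,-1,-1,-1,-1,-1],
  "offset": [
    [0,0,-0.01],
    [0,0,-0.03],
    [0,0,-0.04],
    [0,0,-0.04],
    [-0.02,0,-0.02],
    [0,0,0],
    [0,0,0],
    [0,0,0]
  ],
  "twist": [
    [0,0,0],
    [0,0,0],
    [0,0,0],
    [0,0,0],
    [0,0,0],
    [0,0,0],
    [0,0,0],
    [0,0,0]
  ]
}}

```text
time_s: 17.15
eef_pos: [0.514, 0.1728, 0.2496]
tcp_rot: [-1.997, -2.422, 0.003]
wrist_force: [-0.4, 1.1, -0.2]
width: 0.004
```

```bash
python3 chk.py w7; python3 -c "
from h import *
plan([.4942,.2828,.15],10.95)"
```

```text
{'time_s': 17.15, 'q': [0.1181, 0.4074, 1.6294, 0.0003, 1.1078, -0.0735], 'qvel': [0.001, -0.001, -0.0047, -0.0006, 0.0001, -0.0011], 'effort': [-0.0912, -37.5594, -16.658, 0.0634, 0.0479, 0.0019], 'eef_pos': [0.514, 0.1728, 0.2496], 'tcp_rot': [-1.9974, -2.4218, 0.0033], 'wrist_force': [-0.3971, 1.1139, -0.2071], 'ft_torque': [-0.0771, 0.034, 0.0306], 'width': 0.0045}
top plane dz/dx,dz/dy,z0 [-5.00000e-04  6.24000e-02  9.80855e+01] 6151 home z0 ~94.1
front above home 4.0
back above home 3.97
right above home -0.01
left above home 7.98
extent ((-0.24704360961914062, -0.13420867919921875), (56.81800079345703, 109.29554748535156), 0.14704842865467072)
twist total [-0.16 -0.02  0.03] q6 -0.074
offset in current tool [0.1117 0.0017 0.0998]  after-twist tool [0.1118 0.0013 0.0998]
```

View pics/w7d.png

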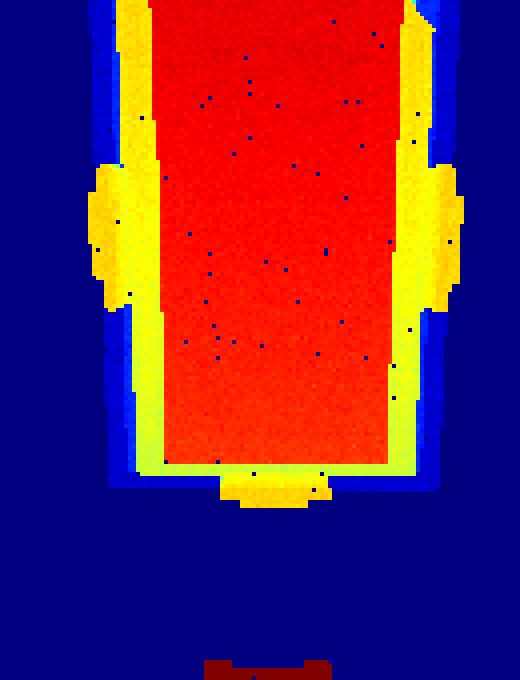

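The right side has clicked, at 0.0 mm, and stays down. The left is still 8 mm high, so I press that next.

Emit:
{"api": "apply_moves", "payload": {
  "claw": [-1,-1,-1,-1,-1,-1,-1,-1,-1,-1,-1],
  "offset": [
    [0.04,0.0017,0],
    [0.04,0,0],
    [0.0317,0,0.01],
    [0,0,0.03],
    [0,0,0.03],
    [0,0,0.03],
    [0,0,0.023],
    [0,0,0.004],
    [0,0,0.001],
    [0,0,0.001],
    [0,0,0]
  ],
  "twist": [
    [0,0,0],
    [0,0,0],
    [0,0,0],
    [0,0,0],
    [0,0,0],
    [0,0,0],
    [0,0,0],
    [0,0,0],
    [0,0,0],
    [0,0,0],
    [0,0,0]
  ]
}}

```text
time_s: 18.58
eef_pos: [0.4959, 0.2826, 0.123]
tcp_rot: [1.999, 2.423, 0.002]
wrist_force: [-0.5, 0.5, -0.4]
width: 0.006
```

Emit:
{"api": "apply_moves", "payload": {
  "claw": [-1,-1,-1],
  "offset": [
    [0,0,0.001],
    [0,0,0.001],
    [0,0,0]
  ],
  "twist": [
    [0,0,0],
    [0,0,0],
    [0,0,0]
  ]
}}

```text
time_s: 18.95
eef_pos: [0.4955, 0.2825, 0.1203]
tcp_rot: [1.999, 2.423, 0.0]
wrist_force: [0.1, 0.1, 1.0]
width: 0.006
```

Emit:
{"api": "apply_moves", "payload": {
  "claw": [-1,-1,-1],
  "offset": [
    [0,0,0.001],
    [0,0,0.001],
    [0,0,0]
  ],
  "twist": [
    [0,0,0],
    [0,0,0],
    [0,0,0]
  ]
}}

```text
time_s: 19.32
eef_pos: [0.4958, 0.2824, 0.1188]
tcp_rot: [1.999, 2.423, 0.001]
wrist_force: [-0.5, -2.0, 5.4]
width: 0.007
```

Emit:
{"api": "apply_moves", "payload": {
  "claw": [-1,-1,-1],
  "offset": [
    [0,0,0.001],
    [0,0,0.001],
    [0,0,0]
  ],
  "twist": [
    [0,0,0],
    [0,0,0],
    [0,0,0]
  ]
}}

```text
time_s: 19.7
eef_pos: [0.4958, 0.2826, 0.1165]
tcp_rot: [1.999, 2.423, 0.002]
wrist_force: [1.0, 1.1, 2.5]
width: 0.005
```

Emit:
{"api": "apply_moves", "payload": {
  "claw": [-1,-1],
  "offset": [
    [0,0,0.001],
    [0,0,0]
  ],
  "twist": [
    [0,0,0],
    [0,0,0]
  ]
}}

```text
time_s: 19.95
eef_pos: [0.495, 0.2824, 0.1147]
tcp_rot: [-1.999, -2.423, 0.001]
wrist_force: [0.5, 0.0, -0.7]
width: 0.006
```

Emit:
{"api": "apply_moves", "payload": {
  "claw": [-1,-1],
  "offset": [
    [0,0,0.001],
    [0,0,0]
  ],
  "twist": [
    [0,0,0],
    [0,0,0]
  ]
}}

```text
time_s: 20.2
eef_pos: [0.495, 0.2823, 0.1136]
tcp_rot: [-1.999, -2.423, 0.002]
wrist_force: [-0.1, 0.4, 0.0]
width: 0.004
```

Emit:
{"api": "apply_moves", "payload": {
  "claw": [-1,-1],
  "offset": [
    [0,0,0.001],
    [0,0,0]
  ],
  "twist": [
    [0,0,0],
    [0,0,0]
  ]
}}

```text
time_s: 20.45
eef_pos: [0.4953, 0.2824, 0.1132]
tcp_rot: [-1.999, -2.423, 0.0]
wrist_force: [0.1, -0.9, 2.3]
width: 0.002
```

Emit:
{"api": "apply_moves", "payload": {
  "claw": [-1,-1],
  "offset": [
    [0,0,0.001],
    [0,0,0]
  ],
  "twist": [
    [0,0,0],
    [0,0,0]
  ]
}}

```text
time_s: 20.7
eef_pos: [0.4953, 0.2824, 0.1131]
tcp_rot: [1.999, 2.423, 0.0]
wrist_force: [-1.9, -0.1, 8.0]
width: 0.003
```

Emit:
{"api": "apply_moves", "payload": {
  "claw": [-1,-1,-1,-1,-1,-1,-1,-1],
  "offset": [
    [0,0,-0.01],
    [0,0,-0.03],
    [0,0,-0.04],
    [-0.03,0,-0.04],
    [-0.03,0,-0.02],
    [-0.03,0,0],
    [0,0,0],
    [0,0,0]
  ],
  "twist": [
    [0,0,0],
    [0,0,0],
    [0,0,0],
    [0,0,0],
    [0,0,0],
    [0,0,0],
    [0,0,0],
    [0,0,0]
  ]
}}

```text
time_s: 21.7
eef_pos: [0.5122, 0.1945, 0.2521]
tcp_rot: [-1.999, -2.422, -0.0]
wrist_force: [-0.2, 0.2, 0.4]
width: 0.005
```

```bash
python3 chk.py w8; python3 -c "
from h import *
plan([.4813,.2334,.125],10.95)"
```

```text
{'time_s': 21.7, 'q': [0.1585, 0.411, 1.6149, 0.0007, 1.116, -0.0325], 'qvel': [0.0154, 0.0057, -0.0002, -0.0022, 0.0005, -0.0016], 'effort': [-0.5107, -37.8346, -16.8281, 0.0384, 0.0343, 0.0001], 'eef_pos': [0.5122, 0.1945, 0.2521], 'tcp_rot': [-1.9994, -2.4223, -0.0002], 'wrist_force': [-0.199, 0.2406, 0.4468], 'ft_torque': [-0.0886, 0.0372, 0.0146], 'width': 0.0051}
top plane dz/dx,dz/dy,z0 [1.0000e-03 4.0000e-04 9.4268e+01] 5534 home z0 ~94.1
front above home 0.13
back above home 0.21
right above home 0.14
left above home 0.2
extent ((0.8076171875, -0.7103080749511719), (56.178707122802734, 109.3271255493164), 0.06076986342668533)
twist total [-0.03 -0.03  0.02] q6 -0.033
offset in current tool [ 0.0438 -0.0228  0.127 ]  after-twist tool [ 0.0438 -0.0229  0.1269]
```

View pics/w8d.png

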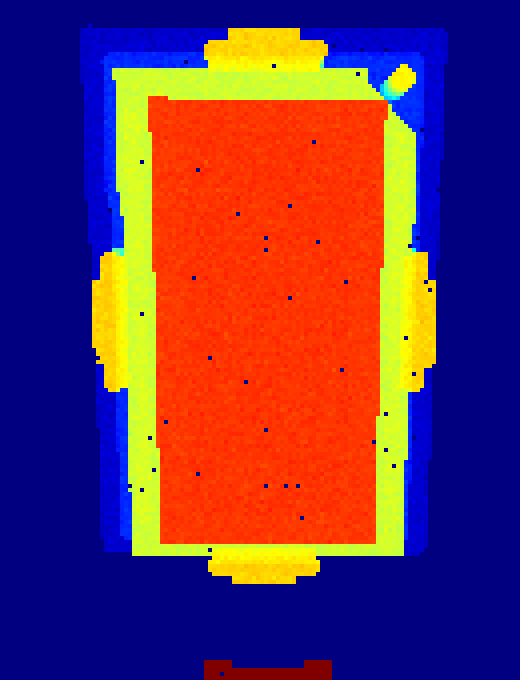

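View pics/w8z.png

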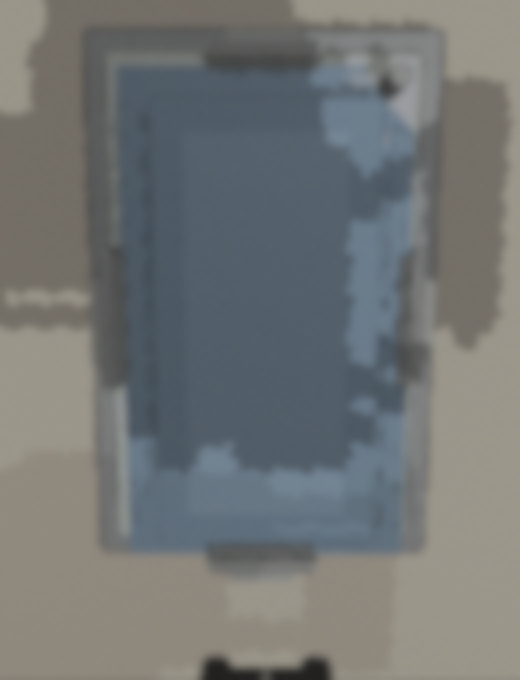

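The cover reads flush, all four noses overlap its rim, and the cut corner is at the post (400,90). I'll confirm with a light press near each long-side clip.

Emit:
{"api": "apply_moves", "payload": {
  "claw": [-1,-1,-1,-1,-1,-1,-1,-1,-1],
  "offset": [
    [0.0438,-0.0228,0],
    [0,0,0.03],
    [0,0,0.04],
    [0,0,0.04],
    [0,0,0.017],
    [0,0,0.008],
    [0,0,0.002],
    [0,0,0.001],
    [0,0,0]
  ],
  "twist": [
    [0,0,0],
    [0,0,0],
    [0,0,0],
    [0,0,0],
    [0,0,0],
    [0,0,0],
    [0,0,0],
    [0,0,0],
    [0,0,0]
  ]
}}

```text
time_s: 22.88
eef_pos: [0.4823, 0.2329, 0.1149]
tcp_rot: [1.999, 2.423, 0.002]
wrist_force: [0.1, -0.2, -0.4]
width: 0.002
```

Emit:
{"api": "apply_moves", "payload": {
  "claw": [-1,-1],
  "offset": [
    [0,0,0.001],
    [0,0,0]
  ],
  "twist": [
    [0,0,0],
    [0,0,0]
  ]
}}

```text
time_s: 23.12
eef_pos: [0.4819, 0.2327, 0.1134]
tcp_rot: [1.999, 2.423, 0.001]
wrist_force: [-0.1, -0.6, 0.3]
width: 0.001
```

Emit:
{"api": "apply_moves", "payload": {
  "claw": [-1,-1],
  "offset": [
    [0,0,0.001],
    [0,0,0]
  ],
  "twist": [
    [0,0,0],
    [0,0,0]
  ]
}}

```text
time_s: 23.38
eef_pos: [0.482, 0.2328, 0.1131]
tcp_rot: [1.999, 2.423, 0.001]
wrist_force: [-1.4, -1.2, 6.8]
width: 0.006
```

Hard contact at home height. One more millimetre here, then the back side.

Emit:
{"api": "apply_moves", "payload": {
  "claw": [-1,-1,-1,-1,-1,-1,-1],
  "offset": [
    [0,0,0.001],
    [0,0,0],
    [0,0,-0.012],
    [0,0.044,0],
    [0,0,0.008],
    [0,0,0.001],
    [0,0,0]
  ],
  "twist": [
    [0,0,0],
    [0,0,0],
    [0,0,0],
    [0,0,0],
    [0,0,0],
    [0,0,0],
    [0,0,0]
  ]
}}

```text
time_s: 24.25
eef_pos: [0.5234, 0.2409, 0.1136]
tcp_rot: [-1.998, -2.422, 0.003]
wrist_force: [-0.2, -0.4, 0.4]
width: 0.005
```

Emit:
{"api": "apply_moves", "payload": {
  "claw": [-1,-1],
  "offset": [
    [0,0,0.001],
    [0,0,0]
  ],
  "twist": [
    [0,0,0],
    [0,0,0]
  ]
}}

```text
time_s: 24.5
eef_pos: [0.5246, 0.2411, 0.1133]
tcp_rot: [-1.999, -2.423, 0.0]
wrist_force: [-0.4, -0.3, -0.5]
width: 0.003
```

Emit:
{"api": "apply_moves", "payload": {
  "claw": [-1,-1],
  "offset": [
    [0,0,0.001],
    [0,0,0]
  ],
  "twist": [
    [0,0,0],
    [0,0,0]
  ]
}}

```text
time_s: 24.75
eef_pos: [0.5248, 0.2411, 0.1131]
tcp_rot: [1.999, 2.423, -0.0]
wrist_force: [-1.9, -1.0, 6.8]
width: 0.007
```

Both long sides are hard-seated at home. Now I retreat for a final look.

Emit:
{"api": "apply_moves", "payload": {
  "claw": [-1,-1,-1,-1,-1,-1,-1,-1,-1],
  "offset": [
    [0,0,0.001],
    [0,0,-0.01],
    [0,0,-0.03],
    [0,0,-0.04],
    [-0.03,-0.02,-0.04],
    [-0.02,0,-0.02],
    [0,0,0],
    [0,0,0],
    [0,0,0]
  ],
  "twist": [
    [0,0,0],
    [0,0,0],
    [0,0,0],
    [0,0,0],
    [0,0,0],
    [0,0,0],
    [0,0,0],
    [0,0,0],
    [0,0,0]
  ]
}}

```text
time_s: 25.88
eef_pos: [0.514, 0.1889, 0.2497]
tcp_rot: [-1.997, -2.422, 0.003]
wrist_force: [0.2, -0.1, -0.9]
width: 0.006
```

```bash
python3 chk.py w9; python3 - <<'E'
from h import *
m,p,d=snap('top','top9'); snap('scene','scene9')
m0,p0,d0=load('top0')
W0=cloud(m0,d0)[...,2];W=cloud(m,d)[...,2]
df=(abs(W-W0)>.012).astype(np.uint8); n,l,s,c=cv2.connectedComponentsWithStats(cv2.morphologyEx(df,cv2.MORPH_OPEN,np.ones((3,3))))
print(s[1:])
E
```

```text
{'time_s': 25.875, 'q': [0.1478, 0.4145, 1.6166, 0.0003, 1.1133, -0.0443], 'qvel': [0.0022, 0.0036, -0.0013, -0.0015, 0.0032, -0.0028], 'effort': [-0.1426, -38.0577, -16.7621, 0.0621, 0.0448, 0.002], 'eef_pos': [0.514, 0.1889, 0.2497], 'tcp_rot': [-1.997, -2.4225, 0.0029], 'wrist_force': [0.168, -0.15, -0.9236], 'ft_torque': [-0.0769, 0.0186, -0.0483], 'width': 0.006}
top plane dz/dx,dz/dy,z0 [1.00000e-03 2.00000e-04 9.42803e+01] 5717 home z0 ~94.1
front above home 0.14
back above home 0.22
right above home 0.17
left above home 0.19
extent ((0.43868255615234375, -1.5656394958496094), (56.75831604003906, 109.63896179199219), 0.11066446453332901)
[[   30   146   148   238 20157]
 [  291   163    42    28   820]
 [    0   349    17    35   446]
 [  242   377    28     7   152]]
```

View pics/top9.png

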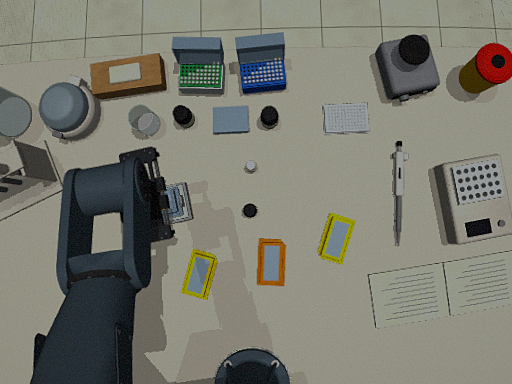

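View pics/scene9.png

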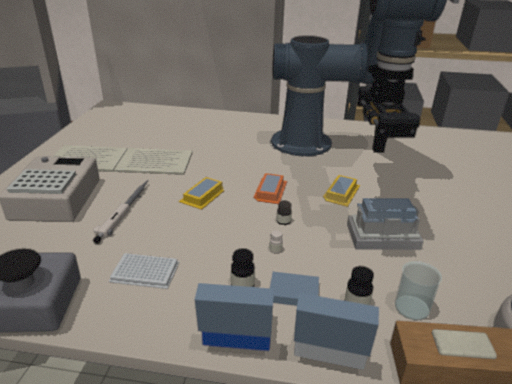

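The cover sits at home at (388,215) in the scene view, and every bystander is where it started. The only depth changes are the arm and the vacated cover spot. I'm handing in.

```bash
python3 -c "
from bench import *
print(finish_job())"
```

```text
the job is handed in; nothing more can be done
None
```

The rack is closed: the smoky cover is on with its cut corner at the rack's cut corner and key post, and it lies flush with all four clips over its rim. I handed the job in at about 26 s of the 58 s allowed.

- **Placing:** I gripped the cover across its crown with 15 N and laid it on the four clips. It rested level, 7.7–8.4 mm above home.
- **Pressing:** I pressed the right short side first, then the left. The highest force I read was about 21 N, between steps, when the right side met the rim hard.
- **Long sides:** These read flush after the left press. I tested each near its clip, and both met a hard stop at home height with about 7 N read. I did not watch their clicks as separate force drops.
- **Last checks:** In the depth picture all four edges are 0.1–0.2 mm above the expected home height. That is within the camera's error of about 2 mm. The gripper was clear of the cover at hand-in, about 14 cm above where it had pressed.
- **Other things on the bench:** In the final pictures they look unmoved. Comparing the depth pictures from before and after showed changes mainly where the arm and the cover had been. There were two more small patches at the lower edge of the picture, which I took to be the arm and did not trace further.

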